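# Return the loan mouse to the latched desk locker

## Robot

A 7-joint arm with a two-finger parallel gripper is mounted at the origin on the work surface. World frame = base frame: x ahead of the robot, y to its left, z up, the work surface at z = 0. Lengths are in mm, angles in rad, forces in N, time in s.
With the tool pointing down it reaches from about 400 to 850 mm from the base axis. Payload 10.4 kg.
Tool frame: the origin (TCP) lies midway between the tips of the shut fingers; the grasp point (between the pads) lies 19 mm behind it; z points along the fingers, y is the direction in which the jaws open and shut (so a half turn about z gives the same grasp; the last joint's range is limited). The gripper opens to 85 mm and grips with 20 to 120 N. Pads are 22 mm wide; open, the fingers measure 114 mm over their backs; the gripper's body (76 mm by 85 mm) begins 54 mm behind the grasp point. The pads swing forward as they close: fully open they stand 13 mm farther back than shut.
Start: joints at [-0.023, 0.332, -0.065, 1.46, 0.022, 1.35, -0.088], TCP at [625.024, 0.019, 199.638] pointing down, gripper open.
Joint ranges: [-2.6, 2.6], [-0.5, 2.12], [-1.47, 1.34], [0.16, 2.42], [-1.27, 4.41], [0.06, 2.06], [-2.6, 2.6]. Speed limits (rad/s): [2.22, 2.22, 2.79, 2.79, 3.14, 3.14, 3.14].

## Interface

Orientations are given as a unit quaternion [x, y, z, w].
In Python, from bench import arm gives the robot as it stands.
- The arm moves only by the tool apply_moves, never from a script. Its arguments are lists of equal length, an entry for each row: "dp": the shift along the tool's x, y, z in m, a list of three; "spin": the turn about the tool's z in rad. A call has 1 to 5 rows; each row is the pose to reach, as a shift and turn from the pose commanded when the call began, along the tool's axes at that moment; what a row does not reach only later rows make up. A row lasts 1/10 s, in which the tool goes at most 50 mm and 8.59 degrees, less where a joint would pass 70% of its speed; a pose out of reach is approached as far as the arm can. A call with a gripper value outside its range is refused whole. "claw" is the opening, from 0 (shut) to 1 (fully open), set as the call begins (left out, the last holds). The fingers move at their own pace and stop on an object; "squeeze" is the grip in N (left out, the last holds). Time passes only in rows, so rows that repeat a pose let the fingers close. It gives the time, the measured TCP pose, the force and the opening at its end, in the units of the state.
- arm.observe(): the state, without advancing time (a new reading comes with each control period).
- arm.get_image(name): name is "scene" or "side" or "wrist"; returns a dict with "color" (420x560x3 uint8, blue, green, red), "fx", "fy", "cx", "cy" (pixels), "origin" and "attitude" of the camera in the world. Camera axes: x right, y up, looking along -z (the intrinsics and any distortion apply to the point x, -y, -z); pixel columns grow to the right and rows downward; lengths in mm; the calibration is good to about 2 mm. A picture is of the moment at which its call begins. There is no depth.
- arm.sign_off(): hands the job in, once; it reports no verdict.
The state is a dict: "clock": time; "joint_pos": joint angles; "qvel": joint speeds; "joint_efforts": joint torques, N m; "ee_pos": TCP position; "ee_rot": TCP orientation; "force": force on the tool from outside, world axes, zero at the start; "ft_torque": the same for the moment, N m; "width": finger opening in mm.
Only numpy, scipy, OpenCV 4.12 (cv2) and the standard library are available. Lean on these libraries where they do the work, as an engineer would, in place of code of your own. Each camera call takes 0.05 s, during which the arm holds its last target. There are 200 camera calls.

## Task

Put the computer mouse away in the grey desk locker: turn its wing knob a quarter turn clockwise to release the sloping lid, swing the lid well up, and set the mouse down upright on the locker's floor, lowering it by hand rather than dropping it. Then shut the lid fully and turn the knob back until it is latched again, without tipping over the mug or the tumbler.

Things in the scene. Friction and masses are not known exactly. Their poses are not given: they have to be found in the camera images.
- locker: Grey steel desk locker, fixed. Origin: desk level, midway across, 90 mm behind its front face; x from its low front (robot's side) to its high back, z up. 200 mm deep (x -90..+110), 340 mm wide, walls 6 mm. Front wall 85 mm high; from its top the mouth rises at 30 degrees to 177 mm at x = +70, then a flat top. The white lid covers the slope.
- locker_in (a point): Centre of the locker's inner floor, at locker x = +10, 12 mm above the desk; axes as the locker's. The floor spans x -94..+94, y -164..+164 mm about this point. An adapter lies in the +y half; the -y half is empty.
- lid (a joint): Angle (rad) of the white lid, 340 mm wide, 5 mm thick, 191 mm from hinge to free edge, hinged along its upper, far edge. 0 = shut (30 degrees from level, facing up and to the front); grows as the front edge swings up and back; level at 0.52, stop at 1.9, near upright. Stiff hinge (0.5 Nm): it stays where left, about 6 N at the knob raises it. Latched, it rattles under 0.03.
- lid_hinge (a point): Point on the hinge axis midway across, at locker x = +70, z = 177 mm, level with the lid's underside. The axis is the locker's y. Its frame turns with the lid: x from free edge to hinge, z along the lid's outward normal.
- lid_edge (a point): Middle of the lid's free edge, half-way through its 5 mm thickness, 191 mm from the hinge axis; shut, it overhangs the front wall by about 5 mm. Moves with the lid.
- knob (a joint): Angle (rad) of the wing knob on the lid: 0 = latched (wing across the locker, along y), 1.57 = stop, released (wing points up the slope). Grows clockwise seen facing the lid's outer face; friction about 0.06 Nm, stays where left. The cam behind the lid clears its keeper above about 1.0; to latch, press the lid fully down, then turn back.
- knob_grip (a point): On the knob's axis, 22 mm above the lid's outer face, 143 mm from the hinge axis (48 mm from the free edge), midway across. Black wing 12 mm thick, 42 mm long, top 38 mm above the face, on a steel disc of 36 mm diameter, 6 mm high. Its frame turns with lid and knob: z outward along the knob's axis, y along the wing, x across its thickness.
- mouse: Grey computer mouse, 108 (x) x 58 (y) x 36 (z) mm, 0.1 kg, flat-sided with rounded edges; sides vertical up to about 20 mm above its base. Origin: centre of its underside; x points to the wheel end, z up. Lies on a thin black mat (3 mm thick, 200 x 180 mm) at the robot's right.
- adapter: Black power adapter, 90 (x) x 45 (y) x 28 mm high, lying on the locker's floor in its +y half. Origin: centre of its underside. It may stay there.
- mug: White mug, 82 mm across, 95 mm high, handle at its +y side. Origin: centre of its underside. Bystander.
- tumbler: Steel tumbler with lid, 86 mm across at the top, 160 mm high. Origin: centre of its underside. Bystander.
There are look-alikes about, which are no part of the job. Of the things that look like the mouse, take the one that is farthest to the robot's left at the start.

How it is judged:
By the outcome, as a careful person would: the job done as asked, in the order asked, and still so for the second after the job is handed in, with the robot touching nothing.
It also fails if it takes over 72 s, if anything falls off the work surface, if the arm or the gripper's body presses on something with over 40 N, if the wrist force passes 120 N, or if a joint passes its speed limit or range.

## Working session

There is one attempt and no reset: what is moved stays moved. The work goes in short steps, Python scripts to look and compute and a tool call to move; the robot and the scene stay as the last step left them, time stands still between calls to the robot, and variables do not carry over. Pictures are saved under pics/ and viewed, about 8 in all and at most 12, crops included, and the job is handed in when it is done.

Besides the shell and the picture viewer there is one more tool, called after "Emit:" as a command line: name --pt "numbers of a row" for each row, then --argument value for the rest. apply_moves: Moves the arm, as the interface text tells. Its arguments: {"type":"object","properties":{"dp":{"type":"array"},"spin":{"type":"array"},"claw":{"type":"number"},"squeeze":{"type":"number"}},"required":["dp","spin"]}

```bash
ls; mkdir -p pics; cat > h.py <<'E'
import numpy as np, cv2
from scipy.spatial.transform import Rotation as R
from bench import arm
def snap(n,f=None):
    im=arm.get_image(n)
    if f: cv2.imwrite('pics/'+f,im['color'])
    return im
def rot(im):
    a=np.array(im['attitude'],float)
    return a if a.shape==(3,3) else R.from_quat(a).as_matrix()
def ray(im,u,v):
    d=np.array([(u-im['cx'])/im['fx'],-(v-im['cy'])/im['fy'],-1.])
    d=rot(im)@d; return np.array(im['origin'],float),d/np.linalg.norm(d)
def onz(im,u,v,z):
    o,d=ray(im,u,v); return o+d*(z-o[2])/d[2]
def proj(im,p):
    q=rot(im).T@(np.array(p,float)-np.array(im['origin'])); return im['cx']+im['fx']*q[0]/-q[2], im['cy']+im['fy']*-q[1]/-q[2]
def tri(a,b):
    (o1,d1),(o2,d2)=a,b
    t=np.linalg.lstsq(np.c_[d1,-d2],o2-o1,rcond=None)[0]
    p,q=o1+t[0]*d1,o2+t[1]*d2
    return (p+q)/2,np.linalg.norm(p-q)
E
python3 - <<'E'
from h import *
s=arm.observe(); print(s)
ims=[snap(n) for n in('scene','side')]
for i in ims: print({k:v for k,v in i.items() if k!='color'})
cv2.imwrite('pics/a.png',ims[0]['color']);cv2.imwrite('pics/b.png',ims[1]['color'])
i=snap('wrist','w.png');print({k:v for k,v in i.items() if k!='color'})
E
```

```text
pics
{'clock': 0.0, 'joint_pos': array([-0.02260041,  0.33287801, -0.06470989,  1.46093588,  0.02158715,
        1.34988033, -0.08851886]), 'qvel': array([-0.00010909, -0.00083306, -0.00089164, -0.00041656, -0.0016575 ,
        0.00190015, -0.00123091]), 'joint_efforts': array([ 4.98105128e-04, -6.25449800e+01,  4.97091911e-02, -3.91610491e+01,
        1.63588714e-02,  9.83294769e-03, -6.01235030e-06]), 'ee_pos': array([6.24587866e+02, 4.18045961e-03, 1.98814739e+02]), 'ee_rot': array([ 7.07103441e-01,  7.07109772e-01, -5.14181637e-04, -4.79861810e-04]), 'force': array([ 0.20946351, -0.28254184, -0.55217259]), 'ft_torque': array([-0.0354412 , -0.0442882 , -0.00595866]), 'width': 85.50507453175464}
{'fx': 518.5234616872416, 'fy': 518.5234616872416, 'cx': 269.4288925117901, 'cy': 212.87066121827138, 'origin': array([ 432.13996254, -457.91048788, 1486.7627623 ]), 'attitude': array([ 0.15285699, -0.01730495, -0.10986353,  0.9819701 ])}
{'fx': 412.3602589585668, 'fy': 412.3602589585668, 'cx': 282.13033676366007, 'cy': 208.18643068571347, 'origin': array([ 266.13179205, -342.65971537, 1310.58066564]), 'attitude': array([ 0.15394063, -0.05083988, -0.2946566 ,  0.94175107])}
{'fx': 307.7815883996865, 'fy': 307.7815883996865, 'cx': 277.00302909009486, 'cy': 204.1435229648161, 'origin': array([624.58657182,  69.46005109, 374.07377963]), 'attitude': array([-1.39952685e-01,  5.12100274e-04,  4.22547740e-04,  9.90157970e-01])}
```

View pics/a.png

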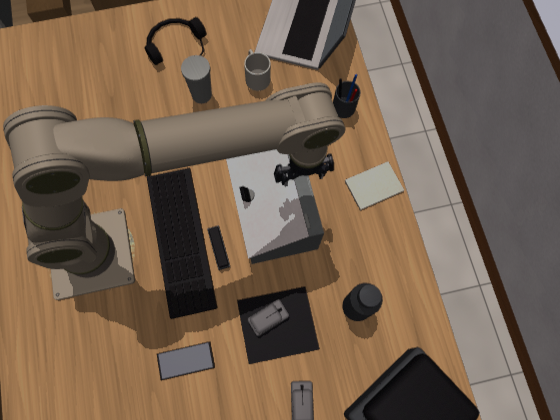

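View pics/b.png

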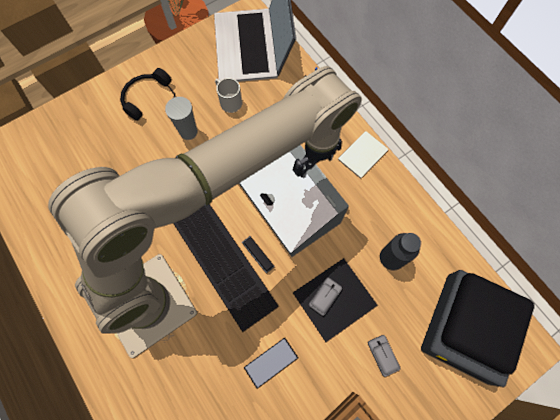

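Mouse candidates in scene are at (268,318), on the mat, and (302,400), off the mat and farther to the robot's right. The first is farther left (+y) and lies on the mat, so it's the one. I'll confirm it in an enlarged crop.

```bash
python3 - <<'E'
from h import *
a=cv2.imread('pics/a.png');b=cv2.imread('pics/b.png')
L=cv2.resize(a[140:270,220:330],None,fx=4,fy=4,interpolation=cv2.INTER_CUBIC)
M=cv2.resize(a[285:420,225:325],None,fx=3.5,fy=3.5,interpolation=cv2.INTER_CUBIC)
c=np.zeros((530,800,3),np.uint8);c[:520,:440]=L;c[:M.shape[0],445:445+M.shape[1]]=M
cv2.imwrite('pics/c.png',c)
ims=[snap('scene'),snap('side')]
for n,p,q,z in [('mouse',(268,318),(325,297),20),('decoy',(302,400),(383,355),20)]:
    print(n,onz(ims[0],*p,z),onz(ims[1],*q,z),tri(ray(ims[0],*p),ray(ims[1],*q)))
for n,p,q in [('knob',(246,193),(267,199)),('mug',(258,62),(229,86)),('tumb',(196,66),(180,103)),('bottle',(370,294),(405,243))]:
    print(n,tri(ray(ims[0],*p),ray(ims[1],*q)))
E
```

```text
mouse [ 464.25997519 -300.8234692    20.        ] [ 463.93089839 -300.87186608   20.        ] (array([ 464.2475205 , -300.72751131,   18.27140424]), np.float64(0.20366901018850833))
decoy [ 505.14380981 -530.80768467   20.        ] [ 503.93002177 -533.71441854   20.        ] (array([ 504.02245827, -531.8264986 ,   24.38708028]), np.float64(3.062631669326911))
knob (array([477.01202897,  31.55840496, 135.56522141]), np.float64(3.1091613581974444))
mug (array([601.8713823 , 445.67518087, 119.59832635]), np.float64(1.1342664853548283))
tumb (array([416.17340546, 400.65661383, 232.00099176]), np.float64(5.040653441186145))
bottle (array([ 735.68041442, -312.09883808,  127.54181023]), np.float64(2.577082719835476))
```

View pics/c.png

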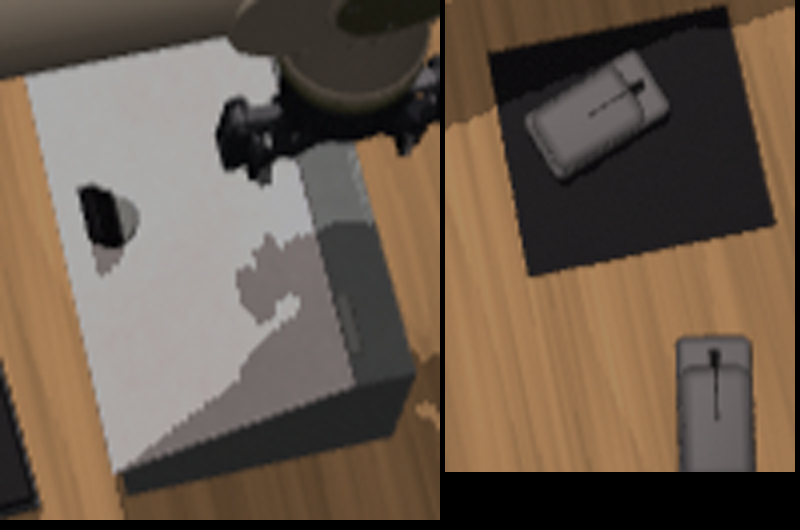

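View pics/w.png

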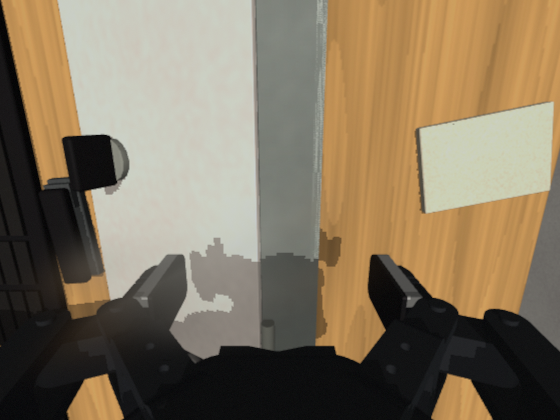

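The crop confirms the choice: the mouse on the mat, wheel end toward upper right, and the decoy below it off the mat. The wrist view shows the knob at about (92,162), the lid's front edge from (62,0) to (100,270), and the lid's hinge edge near column 255.

```bash
python3 - <<'E'
from h import *
a=snap('scene');b=snap('side')
FL=(227,158.5);FR=(249.5,258);BR=(308.5,236)
p,q=onz(a,*FL,85.8),onz(a,*FR,85.8)
r=onz(a,*BR,179); print(p,q,np.linalg.norm(p-q),r)
d=(p-q)/np.linalg.norm(p-q); yaw=np.arctan2(-d[0],d[1]); print('yaw',yaw)
ex=np.array([np.cos(yaw),np.sin(yaw),0]); m=(p+q)/2
O=m+ex*97.9; O[2]=0; print('origin',O,'depth',(r-q)@ex, 'width chk',(r-O)@np.array([-ex[1],ex[0],0]))
print(tri(ray(a,*FR),ray(b,293,252)))
# mouse contour, scene and side
for im,(u0,v0,u1,v1) in((a,(243,297,297,342)),(b,(300,270,350,325))):
    c=im['color'][v0:v1,u0:u1]; g=cv2.cvtColor(c,cv2.COLOR_BGR2HSV)
    m=((g[...,2]>60)&(g[...,1]<60)).astype(np.uint8)
    cs=max(cv2.findContours(m,0,1)[0],key=cv2.contourArea)[:,0]+[u0,v0]
    print(cv2.minAreaRect(cs.astype(np.float32)), end=' ')
    w=np.array([onz(im,u,v,25)[:2] for u,v in cs],np.float32); print('mouse world',cv2.minAreaRect(w))
E
```

```text
[447.11125609 168.78223833  85.8       ] [ 448.98199557 -137.36849133   85.8       ] 306.156445200576 [ 610.35776346 -135.37170486  179.        ]
yaw 0.006110441736125694
origin [545.94479817  16.30508202   0.        ] depth 161.38495638213456 width chk -152.0675444938776
(array([ 448.4290358 , -146.53540093,  125.03551337]), np.float64(0.4037252235334337))
((267.6323547363281, 316.7205810546875), (20.40833282470703, 38.07268142700195), 59.036251068115234) mouse world ((464.54095458984375, -298.1085510253906), (105.75587463378906, 56.24925994873047), 19.119216918945312)
((325.10406494140625, 295.9228515625), (19.41579818725586, 35.145050048828125), 34.99202346801758) mouse world ((465.868896484375, -298.09246826171875), (108.4827651977539, 58.00736618041992), 18.889820098876953)
```

Emit:
apply_moves --pt "0.008 -0.04 -0.02" --pt "0.016 -0.08 -0.04" --pt "0.024 -0.12 -0.04" --pt "0.033 -0.15 -0.04" --pt "0.033 -0.15 -0.04" --spin '[0,0,0,0,0]' --claw 0.42 --squeeze 25

```text
clock: 0.85
ee_pos: [472.5, 34.3, 240.5]
ee_rot: [0.706, 0.708, 0.0, 0.0]
force: [0.7, -0.6, -0.0]
width: 35.9
```

```bash
python3 - <<'E'
from h import *
i=snap('wrist','w2.png');s=arm.observe();print(s['ee_pos'],s['ee_rot'],s['width'],i['origin'],i['attitude'])
for n,p in dict(F=(478-22.4+22.4-9.7+20,33,110),).items(): pass
O=np.array([545.9,33.2,0])
for n,l in dict(topc=(-75.3,0,142.7),topL=(-75.3,21,142.7),topR=(-75.3,-21,142.7),disc=(-59.3,0,115),edge=(-97.9,0,85.8)).items(): print(n,np.round(proj(i,O+l),1))
E
```

```text
[474.16682884  33.5131981  240.38642066] [7.06669317e-01 7.07543475e-01 5.84474906e-04 6.05296099e-04] 35.3638411208728 [471.94682334 103.69644043 415.67827208] [-1.39847047e-01 -8.23239144e-04  1.26850185e-03  9.90171963e-01]
topc [274.9 195.6]
topL [275.  172.9]
topR [274.9 217.3]
disc [291.  188.7]
edge [254.5 182.5]
```

View pics/w2.png

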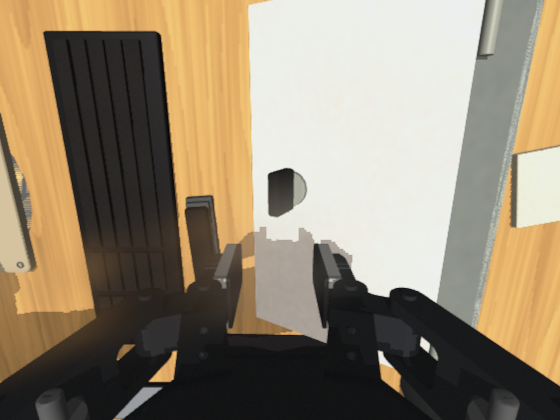

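The wrist view shows the wing at u 268–294, v 168–217, the disc to its right, and the lid's front edge at u≈252. This is within 2 px of the prediction. Now I'll refine it.

```bash
python3 - <<'E'
from h import *
i=snap('wrist')
g=cv2.cvtColor(i['color'],cv2.COLOR_BGR2GRAY); m=(g[150:225,258:312]<60).astype(np.uint8)
c=max(cv2.findContours(m,0,1)[0],key=cv2.contourArea); h=cv2.convexHull(c)[:,0]+[258,150]; print(cv2.approxPolyDP(h,1.5,True)[:,0].tolist())
O=np.array([545.9,33.2,0]);s=np.array([.866,0,.5]);n=np.array([-.5,0,.866]);F=np.array([-56.3,0,109.8])
for a in(-6,6):
  for b in(21,-21):
    for t in(38,6): print(a,b,t,np.round(proj(i,O+F+a*s+t*n+[0,b,0]),1))
# white lid edges
hsv=cv2.cvtColor(i['color'],cv2.COLOR_BGR2HSV);w=(hsv[...,2]>190)&(hsv[...,1]<40)
L=[];Rr=[]
for v in range(10,200,10):
    k=np.where(w[v,230:500])[0]+230; L.append(onz(i,k[0]-.5,v,85.8)); Rr.append(k[-1])
L=np.array(L);print('front edge x(y):',np.polyfit(L[:,1],L[:,0],1),'y',L[0,1],L[-1,1]); print(L[::4].round(1))
# top-left corner front lid
k=[(v,(np.where(w[v,230:500])[0]+230)[[0,-1]].tolist()) for v in (0,2,4,6,8,12,20)if w[v,230:500].any()]; print(k)
E
```

```text
[[289, 168], [291, 171], [290, 190], [282, 193], [267, 193], [267, 173], [282, 168]]
-6 21 38 [267.4 171.4]
-6 21 6 [284.3 166.6]
-6 -21 38 [267.7 215.5]
-6 -21 6 [283.9 207.1]
6 21 38 [278.9 172.6]
6 21 6 [295.1 167.6]
6 -21 38 [278.7 217.6]
6 -21 6 [294.4 208.9]
front edge x(y): [-6.56668503e-03  4.46092742e+02] y 198.4110769505368 24.007346552585346
[[445.2 198.4  85.8]
 [445.3 164.1  85.8]
 [445.4 127.5  85.8]
 [445.5  88.3  85.8]
 [445.6  46.2  85.8]]
[(0, [265, 495]), (2, [255, 495]), (4, [247, 495]), (6, [247, 494]), (8, [247, 494]), (12, [247, 493]), (20, [247, 492])]
```

```bash
python3 - <<'E'
from h import *
i=snap('wrist')
w={'color':cv2.imread('pics/w.png'),'fx':i['fx'],'fy':i['fy'],'cx':i['cx'],'cy':i['cy'],'origin':[624.5866,69.46,374.0738],'attitude':[-.139952685,.000512,.00042255,.990157970]}
g=cv2.cvtColor(w['color'],cv2.COLOR_BGR2GRAY); 
m=(g[125:178,55:125]<60).astype(np.uint8); h=cv2.convexHull(max(cv2.findContours(m,0,1)[0],key=cv2.contourArea))[:,0]+[55,125]
p=cv2.approxPolyDP(h,2,True)[:,0];print(p.tolist())
q=min(p,key=lambda a:a[0]+a[1]); print(q,tri(ray(i,267,172.5),ray(w,*map(float,q))))
E
```

```text
[[110, 138], [115, 177], [68, 177], [62, 140], [64, 137], [106, 135]]
[ 64 137] (array([466.0897273 ,  53.46440083, 140.92923323]), np.float64(0.9275370278009396))
```

Emit:
apply_moves --pt "0 0.001 0.03" --pt "0 0.001 0.06" --pt "0 0.001 0.09" --pt "0 0.001 0.09" --spin '[0,0,0,0]'

```text
clock: 1.4
ee_pos: [474.2, 32.3, 145.8]
ee_rot: [0.707, 0.707, -0.003, -0.002]
force: [-0.7, 1.0, 0.7]
width: 35.6
```

Emit:
apply_moves --pt "0 0.001 0.01" --pt "0 0.001 0.02" --pt "0 0.001 0.022" --pt "0 0.001 0.022" --spin '[0,0,0,0]'

```text
clock: 1.8
ee_pos: [477.2, 33.0, 127.8]
ee_rot: [0.707, 0.707, 0.0, 0.0]
force: [-0.0, 0.8, 0.2]
width: 35.8
```

```bash
python3 - <<'E'
from h import *
i=snap('wrist','w3.png');s=arm.observe();print(s['ee_pos'],s['ee_rot'],s['force'],s['width'])
E
```

```text
[477.36060694  33.05699556 128.12014067] [7.07130904e-01 7.07082560e-01 3.00125995e-04 2.19697963e-04] [-0.06964446 -0.22177023  0.50488446] 35.85183239268707
```

View pics/w3.png

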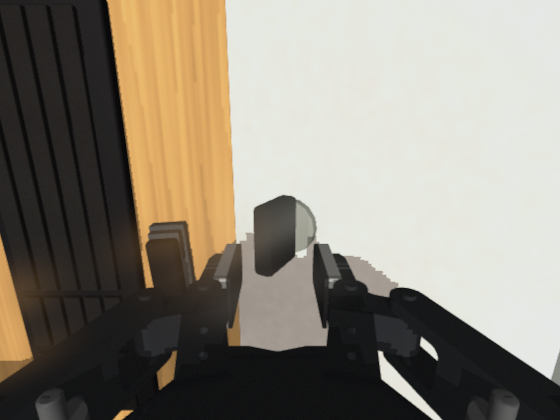

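```bash
python3 - <<'E'
from h import *
i=snap('wrist')
for z in(128,133,138):
  for y in(44,22): print(z,y,np.round(proj(i,(459.5,y,z)),1),np.round(proj(i,(495,y,z)),1))
O=np.array([545.5,33.5,0]);s=np.array([.866,0,.5]);n=np.array([-.5,0,.866]);F=np.array([-56.3,0,109.8])
for a in(-6,6):
  for b in(21,-21): print(a,b,np.round(proj(i,O+F+a*s+38*n+[0,b,0]),1))
print(onz(i,255,275,139.7),onz(i,255,208,139.7))
E
```

```text
128 44 [247.6 216.9] [306.7 216.9]
128 22 [248.5 250.6] [305.8 250.6]
133 44 [246.8 219.6] [307.5 219.6]
133 22 [247.7 254.1] [306.5 254.1]
138 44 [246.  222.4] [308.4 222.5]
138 22 [247.  257.8] [307.3 257.8]
-6 21 [255.1 205.6]
-6 -21 [256.4 273.7]
6 21 [273.7 208.7]
6 -21 [273.9 278.9]
[464.13874111  11.63015447 139.7       ] [464.93216328  53.09388228 139.7       ]
```

The pads appear nearer the camera than the TCP geometry implies (73 px apart where 60 is expected). I'll back off and shut the fingers to see where the tips really are.

Emit:
apply_moves --pt "0 0 -0.04" --pt "0 0 -0.04" --pt "0 0 -0.04" --pt "0 0 -0.04" --pt "0 0 -0.04" --spin '[0,0,0,0,0]' --claw 0.0

```text
clock: 2.4
ee_pos: [476.6, 33.0, 167.0]
ee_rot: [0.707, 0.707, -0.0, -0.0]
force: [-0.4, -0.1, 0.3]
width: -0.1
```

```bash
python3 - <<'E'
from h import *
i=snap('wrist');s=arm.observe();print(s['ee_pos'],s['width'],i['origin'])
e=s['ee_pos']
for dz in(0,19,38):
  print(dz,[np.round(proj(i,e+[0,y,dz]),0) for y in(11,-11)])
w2=cv2.imread('pics/w3.png')
A=np.zeros((480,720,3),np.uint8)
for k,im in enumerate((i['color'],w2)): A[:, k*360:k*360+360]=cv2.resize(im[180:340,215:335],(360,480),interpolation=cv2.INTER_CUBIC)
cv2.imwrite('pics/w4.png',A)
E
```

```text
[476.6238793   32.97844603 167.00741799] 0.2881670440716407 [476.51025272 102.43166018 342.17112204]
0 [array([277., 217.]), array([277., 251.])]
19 [array([277., 228.]), array([277., 265.])]
38 [array([277., 242.]), array([277., 283.])]
```

View pics/w4.png

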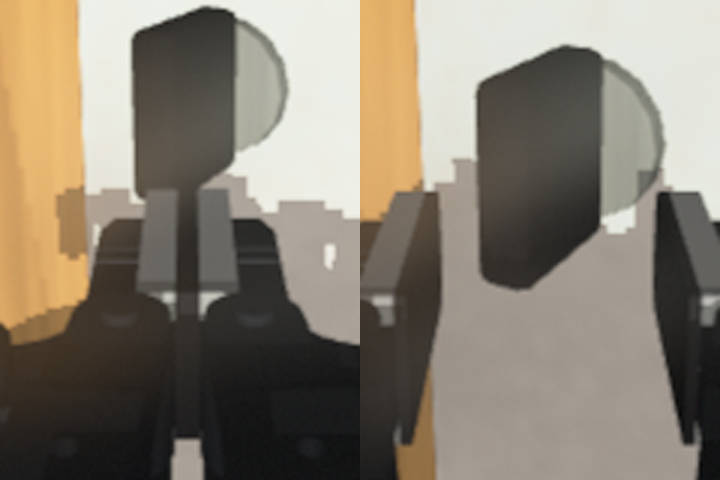

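Emit:
apply_moves --pt "0 -0.004 0.015" --pt "0 -0.004 0.02" --pt "0 -0.004 0.024" --pt "0 -0.004 0.027" --pt "0 -0.004 0.027" --spin '[0,0,0,0,0]'

```text
clock: 2.95
ee_pos: [473.0, 33.0, 140.4]
ee_rot: [0.707, 0.707, -0.0, -0.0]
force: [0.1, -0.7, -0.3]
width: -0.2
```

Emit:
apply_moves --pt "0 0 0.005" --pt "0 0 0.01" --pt "0 0 0.013" --pt "0 0 0.015" --pt "0 0 0.015" --spin '[0,0,0,0,0]'

```text
clock: 3.45
ee_pos: [472.8, 33.0, 125.3]
ee_rot: [0.707, 0.707, -0.0, -0.0]
force: [-1.0, 0.2, 0.8]
width: 0.3
```

Emit:
apply_moves --pt "0 0 0.003" --pt "0 0 0.006" --pt "0 0 0.009" --pt "0 0 0.012" --pt "0 0 0.012" --spin '[0,0,0,0,0]'

```text
clock: 3.95
ee_pos: [473.3, 33.1, 114.1]
ee_rot: [0.707, 0.707, 0.0, 0.0]
force: [-1.5, 1.0, 6.3]
width: -0.3
```

Contact comes at TCP z≈114, and the wing top is at 145. So the real tips are about 31 mm behind the reported TCP, which agrees with the images. I'll use that offset from here.

Emit:
apply_moves --pt "0 0 -0.03" --pt "0 0.0025 -0.035" --pt "0 0.0025 -0.035" --pt "0 0.0025 -0.035" --pt "0 0.0025 -0.035" --spin '[0,0,0,0,0]' --claw 0.42

```text
clock: 4.45
ee_pos: [474.9, 32.9, 147.6]
ee_rot: [0.707, 0.707, -0.001, -0.0]
force: [-0.3, 0.3, -0.4]
width: 35.5
```

Emit:
apply_moves --pt "0 0 0.02" --pt "0 0 0.035" --pt "0 0 0.043" --pt "0 0 0.05" --pt "0 0 0.05" --spin '[0,0,0,0,0]'

```text
clock: 4.95
ee_pos: [475.1, 32.9, 97.9]
ee_rot: [0.707, 0.707, -0.0, -0.0]
force: [0.3, -0.2, 0.0]
width: 35.6
```

```bash
python3 - <<'E'
from h import *
i=snap('wrist','w5.png');s=arm.observe();print(s['ee_pos'],s['force'],s['width'])
cv2.imwrite('pics/w5.png',cv2.resize(i['color'][180:340,190:360],None,fx=3,fy=3))
E
```

```text
[475.4282976   33.01030987  98.50897066] [0.46634652 0.70596892 0.75461033] 35.726590101559296
```

View pics/w5.png

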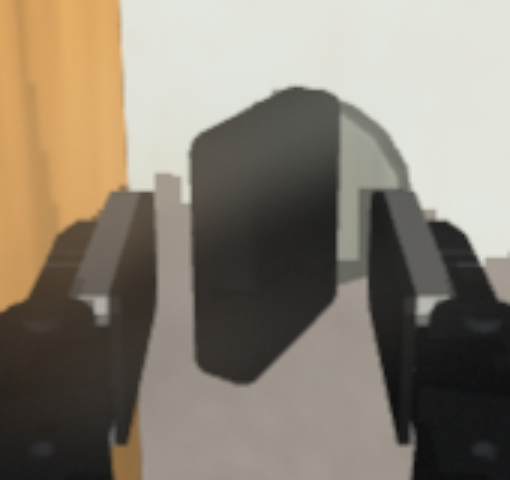

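The wing now sits between the pads with clearance on both sides. Spin clockwise.

Emit:
apply_moves --pt "0 0 0" --pt "0 0 0" --pt "0 0 0" --pt "0 0 0" --pt "0 0 0" --spin '[0.14,0.28,0.42,0.56,0.7]'

```text
clock: 5.5
ee_pos: [474.5, 32.6, 99.0]
ee_rot: [0.908, 0.419, -0.001, -0.0]
force: [-7.5, -0.3, 4.8]
width: 35.8
```

Emit:
apply_moves --pt "0 0 0" --pt "0 0 0" --pt "0 0 0" --pt "0 0 0" --pt "0 0 0" --spin '[0.14,0.28,0.42,0.56,0.7]'

```text
clock: 6.0
ee_pos: [475.4, 34.0, 99.3]
ee_rot: [0.997, 0.083, 0.0, -0.0]
force: [-3.1, 3.7, 1.6]
width: 35.6
```

Emit:
apply_moves --pt "0 0 0" --pt "0 0 0" --pt "0 0 0" --spin '[0.1,0.17,0.17]'

```text
clock: 6.3
ee_pos: [475.7, 33.9, 99.3]
ee_rot: [1.0, 0.0, 0.0, -0.0]
force: [-1.2, 3.8, 1.6]
width: 35.5
```

Emit:
apply_moves --pt "0 0 0" --pt "0 0 0" --pt "0 0 0" --pt "0 0 0" --pt "0 0 0" --spin '[0,0,0,0,0]' --claw 0.0 --squeeze 40

```text
clock: 6.8
ee_pos: [477.6, 34.8, 100.6]
ee_rot: [1.0, 0.002, 0.002, -0.001]
force: [1.3, 6.8, 8.3]
width: 10.9
```

```bash
python3 - <<'E'
from h import *
i=snap('wrist');s=arm.observe();print(s['ee_pos'],s['ee_rot'],s['force'],s['ft_torque'],s['width'],s['joint_pos'].round(2))
cv2.imwrite('pics/w6.png',i['color'])
E
```

```text
[477.63349894  34.76953224 100.59053558] [ 0.99999382  0.00224896  0.00245446 -0.00113021] [0.80773846 7.41450722 8.43524863] [ 1.58532614 -0.23312619  0.06887663] 11.21735654444828 [-0.13  0.1  -0.04  1.96  0.    1.08 -1.74]
```

The opening reads 11 mm with the jaws across y, so the wing is aligned up the slope and the knob is released. Lift the lid along the arc, in stages.

Emit:
apply_moves --pt "0.001 -0.002 -0.002" --pt "-0.002 -0.002 -0.017" --pt "-0.004 -0.002 -0.032" --pt "-0.0045 -0.002 -0.047" --pt "-0.003 -0.002 -0.062" --spin '[0,0,0,0,0]'

```text
clock: 7.35
ee_pos: [472.3, 34.6, 160.5]
ee_rot: [1.0, 0.001, -0.0, 0.0]
force: [5.5, 0.6, -9.9]
width: 11.0
```

Emit:
apply_moves --pt "0.003 0 -0.015" --pt "0.0075 0 -0.0295" --pt "0.0135 0 -0.0435" --pt "0.0205 0 -0.0565" --pt "0.0295 0 -0.069" --spin '[0,0,0,0,0]'

```text
clock: 7.85
ee_pos: [500.8, 34.7, 228.6]
ee_rot: [1.0, 0.001, -0.002, 0.0]
force: [1.3, 2.5, -11.7]
width: 10.7
```

Emit:
apply_moves --pt "0.01 0 -0.0115" --pt "0.021 0 -0.022" --pt "0.033 0 -0.031" --pt "0.046 0 -0.039" --pt "0.06 0 -0.045" --spin '[0,0,0,0,0]'

```text
clock: 8.35
ee_pos: [560.7, 34.9, 273.6]
ee_rot: [1.0, 0.001, -0.002, 0.0]
force: [-4.4, 2.1, -4.1]
width: 10.1
```

Emit:
apply_moves --pt "0.0145 0 -0.005" --pt "0.029 0 -0.0085" --pt "0.044 0 -0.01" --pt "0.05 0 -0.0105" --pt "0.05 0 -0.0105" --spin '[0,0,0,0,0]'

```text
clock: 8.85
ee_pos: [612.4, 35.1, 284.6]
ee_rot: [1.0, 0.001, -0.0, 0.0]
force: [0.7, 1.9, -3.3]
width: 9.1
```

```bash
python3 - <<'E'
from h import *
s=arm.observe();print(s['ee_pos'],s['force'],s['width'])
a=snap('scene');b=snap('side')
A=np.hstack([cv2.resize(a['color'][120:360,210:410],None,fx=2,fy=2),cv2.resize(b['color'][140:380,220:420],None,fx=2,fy=2)])
cv2.imwrite('pics/d.png',A)
E
```

```text
[612.40880044  35.12834935 284.60441896] [ 0.70584374  1.94061893 -3.34103214] 9.073796043538968
```

View pics/d.png

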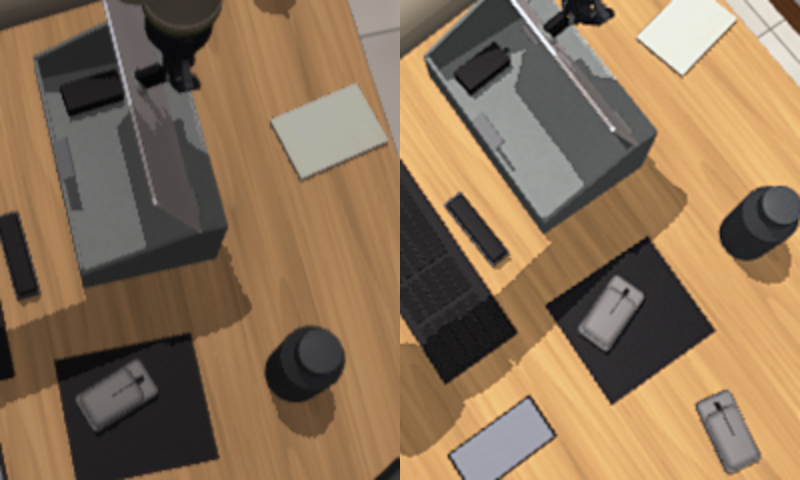

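The lid stands near upright, with the adapter at the locker's far (+y) end and the -y half empty. Release, rise and go over the mouse.

Emit:
apply_moves --pt "0 0 0" --pt "0 0 0" --pt "0 0 -0.03" --pt "0 0 -0.06" --pt "0 0 -0.1" --spin '[0,0,0,0,0]' --claw 0.35

```text
clock: 9.45
ee_pos: [611.3, 34.6, 385.8]
ee_rot: [1.0, 0.0, -0.001, 0.0]
force: [0.8, 0.4, -0.4]
width: 30.0
```

Emit:
apply_moves --pt "-0.018 0.042 0" --pt "-0.037 0.083 0" --pt "-0.055 0.125 0" --pt "-0.073 0.167 0" --pt "-0.092 0.208 0" --spin '[0,0,0,0,0]' --claw 1.0

```text
clock: 9.95
ee_pos: [518.8, -175.0, 385.8]
ee_rot: [1.0, 0.0, 0.001, 0.0]
force: [0.7, 0.3, 0.1]
width: 85.0
```

Emit:
apply_moves --pt "-0.018 0.042 0.02" --pt "-0.037 0.083 0.05" --pt "-0.055 0.125 0.09" --pt "-0.055 0.125 0.14" --pt "-0.055 0.125 0.18" --spin '[-0.11,-0.22,-0.333,-0.333,-0.333]'

```text
clock: 10.45
ee_pos: [464.0, -300.7, 205.4]
ee_rot: [0.986, 0.164, 0.001, 0.001]
force: [1.4, 0.8, -0.7]
width: 85.7
```

```bash
python3 - <<'E'
from h import *
i=snap('wrist','w7.png');s=arm.observe();print(s['ee_pos'],s['ee_rot'],s['width'],R.from_quat(s['ee_rot']).as_matrix()[:,0],s['joint_pos'].round(2))
g=cv2.cvtColor(i['color'],cv2.COLOR_BGR2HSV)
m=((g[...,2]>60)&(g[...,1]<60)).astype(np.uint8); m[330:]=0
m=cv2.morphologyEx(m,cv2.MORPH_OPEN,np.ones((3,3)))
for c in cv2.findContours(m,0,1)[0]:
    if cv2.contourArea(c)<1500: continue
    w=np.array([onz(i,*map(float,p),25)[:2] for p in c[:,0]],np.float32); print(cv2.boundingRect(c),cv2.minAreaRect(w))
E
```

```text
[ 460.46956379 -297.60860151  196.08215762] [ 0.98631201  0.16481454 -0.00418651 -0.00269583] 85.45300154586782 [ 0.94563728  0.3251397  -0.00736978] [ 0.3   0.17  0.21  1.67 -0.04  1.31 -0.72]
(418, 165, 98, 78) ((506.7550048828125, -530.7314453125), (116.08042907714844, 55.46340560913086), 78.15184020996094)
(212, 51, 125, 167) ((497.99090576171875, -288.0240478515625), (106.5119400024414, 174.6901397705078), 89.014404296875)
(0, 0, 174, 144) ((515.4598999023438, -66.52828979492188), (159.81204223632812, 169.3415069580078), 5.078339576721191)
```

View pics/w7.png

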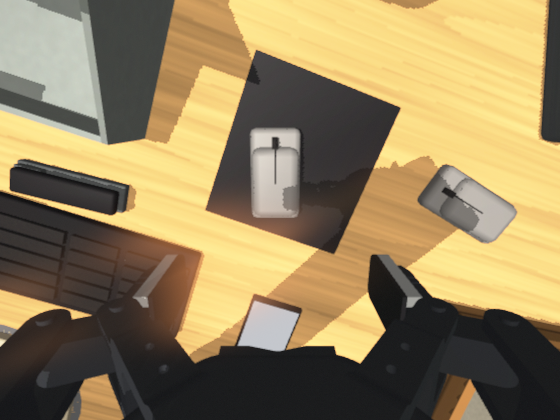

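The mouse is at u 250–301, v 127–218, wheel up, aligned with the tool. The decoy is at (467,205).

```bash
python3 - <<'E'
from h import *
i=snap('wrist');a=snap('scene');b=snap('side');s=arm.observe();e=s['ee_pos'];M=R.from_quat(s['ee_rot']).as_matrix();print(e,M[:,0])
for z in(20,28,38):
    c=onz(i,275.5,172.5,z); print(z,c,'tool',M.T@(c-e))
print('scene tri',tri(ray(i,275.5,172.5),ray(a,267.6,316.7)),'side',tri(ray(i,275.5,172.5),ray(b,325.1,295.9)))
p=[onz(i,u,172,25) for u in(249.5,301.5)];q=[onz(i,276,v,25) for v in(127,218)];print(np.linalg.norm(p[0]-p[1]),np.linalg.norm(q[0]-q[1]))
E
```

```text
[ 465.51582892 -297.8839725   207.35617762] [9.44731662e-01 3.27844412e-01 3.57496324e-04]
20 [ 464.78622106 -293.95685554   20.        ] tool [  0.53122055  -4.00204859 187.35525954]
28 [ 466.23284328 -293.55246825   28.        ] tool [  2.03332646  -3.90756558 179.35582233]
38 [ 468.04112107 -293.04698413   38.        ] tool [  3.91095884  -3.78946181 169.35652581]
scene tri (array([ 463.57942304, -295.21938849,    9.94196465]), np.float64(1.937130815393069)) side (array([ 465.49140008, -296.15777015,   20.78051809]), np.float64(4.620506329513744))
59.09029994953654 104.88858913606686
```

```bash
python3 - <<'E'
from h import *
i=snap('wrist');s=arm.observe();e=s['ee_pos'];M=R.from_quat(s['ee_rot']).as_matrix();print(e,i['origin'],M[:,0])
g=cv2.cvtColor(i['color'],cv2.COLOR_BGR2HSV); x0,y0=225,105
c=g[y0:235,x0:330]; m=((c[...,2]>50)&(c[...,1]<70)).astype(np.uint8)
n,l,st,ce=cv2.connectedComponentsWithStats(m); print(st[1:][st[1:,4]>300])
k=l[172-y0,275-x0]; cs=max(cv2.findContours((l==k).astype(np.uint8),0,1)[0],key=cv2.contourArea)[:,0]+[x0,y0]
for z in(20,28): 
    w=np.array([onz(i,*map(float,p),z)[:2] for p in cs],np.float32); r=cv2.minAreaRect(w); print(z,r,'tool',M.T@(np.array([*r[0],z])-e))
E
```

```text
[ 466.55565122 -298.28000356  208.78888508] [ 531.4969542  -275.62464289  382.53706985] [0.94462697 0.32813677 0.00248055]
[[    0     0   105   130 10320]]
20 ((469.650634765625, -298.6812744140625), (154.90966796875, 128.75477600097656), 19.175891876220703) tool [  2.32363306   0.94368431 188.7980224 ]
28 ((471.01544189453125, -298.1724853515625), (151.4912567138672, 125.91358947753906), 19.17586326599121) tool [  3.79966348   0.93001148 180.80160369]
```

```bash
python3 - <<'E'
from h import *
i=snap('wrist','w8.png');s=arm.observe();e=s['ee_pos'];M=R.from_quat(s['ee_rot']).as_matrix();print(e)
g=cv2.cvtColor(i['color'],cv2.COLOR_BGR2GRAY); print(g[172,235:320:3],g[110:232:4,285])
x0,y0=230,115
for th in(80,95):
    m=(g[y0:228,x0:320]>th).astype(np.uint8); m=cv2.morphologyEx(m,cv2.MORPH_CLOSE,np.ones((7,7)))
    cs=max(cv2.findContours(m,0,1)[0],key=cv2.contourArea)[:,0]+[x0,y0]
    w=np.array([onz(i,*map(float,p),22)[:2] for p in cs],np.float32); r=cv2.minAreaRect(w); print(th,cv2.boundingRect(cs),r,'tool',M.T@(np.array([*r[0],22])-e))
E
```

```text
[ 466.97315716 -298.40186489  209.22888421]
[ 62  61  61  61  60  59 137 177 198 211 210 208 206 204 160 201 200 198
 198 191 166 122  48  51  55  55  54  55  53] [ 64  62  62  61  61  81 180 207 206 204 127 175 197 202 201 199 198 196
 195 195 126 127 127 127 128 187 174 149  94  98  99]
80 (230, 130, 75, 98) ((458.43133544921875, -289.2521667480469), (117.99409484863281, 92.35052490234375), 19.134323120117188) tool [ -5.70233785 -12.05475814 187.17238292]
95 (230, 131, 71, 97) ((456.8472900390625, -286.3761291503906), (116.8864974975586, 85.87779998779297), 19.134305953979492) tool [ -6.25431938 -15.29141614 187.15999217]
```

```bash
python3 - <<'E'
from h import *
i=snap('wrist');s=arm.observe();e=s['ee_pos'];M=R.from_quat(s['ee_rot']).as_matrix();print(e)
g=cv2.cvtColor(i['color'],cv2.COLOR_BGR2GRAY).astype(int)
L=[];Rr=[]
for v in(140,155,190,205):
    d=np.diff(g[v,240:315]); L.append(240.5+d.argmax());Rr.append(240.5+d.argmin())
T=[];B=[]
for u in(268,290):
    d=np.diff(g[115:235,u]); T.append(115.5+d[:30].argmax());B.append(115.5+80+d[80:].argmin())
print(L,Rr,T,B)
u,v=(np.median(L)+np.median(Rr))/2,(np.mean(T)+np.mean(B))/2
c=onz(i,u,v,20);print(u,v,c,'tool',M.T@(c-e), M[:,0])
E
```

```text
[ 467.03945836 -298.43723442  209.16772   ]
[np.float64(251.5), np.float64(276.5), np.float64(251.5), np.float64(251.5)] [np.float64(300.5), np.float64(275.5), np.float64(283.5), np.float64(283.5)] [np.float64(130.5), np.float64(131.5)] [np.float64(219.5), np.float64(219.5)]
267.5 175.25 [ 465.17418217 -288.5530098    20.        ] tool [  0.79915915 -10.60912162 189.1359599 ] [0.94455311 0.32833875 0.00361775]
```

Emit:
apply_moves --pt "0 -0.001 0.045" --pt "0 -0.001 0.09" --pt "0 -0.001 0.135" --pt "0 -0.001 0.175" --pt "0 -0.001 0.175" --spin '[0,0,0,0,0]'

```text
clock: 11.3
ee_pos: [463.3, -295.5, 27.9]
ee_rot: [0.986, 0.167, -0.002, -0.002]
force: [-0.0, 0.6, -0.4]
width: 85.1
```

Emit:
apply_moves --pt "0 0 0.02" --pt "0 0 0.035" --pt "0 0 0.045" --pt "0 0 0.05" --pt "0 0 0.05" --spin '[0,0,0,0,0]'

```text
clock: 11.8
ee_pos: [465.1, -297.1, -19.0]
ee_rot: [0.986, 0.166, 0.0, -0.0]
force: [0.0, -0.2, 0.2]
width: 85.7
```

```bash
python3 - <<'E'
from h import *
i=snap('wrist','w9.png');s=arm.observe();print(s['ee_pos'],s['force'],R.from_quat(s['ee_rot']).as_matrix()[:,0])
E
```

```text
[ 465.308499   -297.19574758  -18.66970789] [-0.12616081  0.25243289 -0.23549318] [9.44807908e-01 3.27624573e-01 3.93755061e-04]
```

Emit:
apply_moves --pt "0 0 0.004" --pt "0 0 0.008" --pt "0 0 0.011" --pt "0 0 0.011" --spin '[0,0,0,0]'

```text
clock: 12.25
ee_pos: [464.7, -296.9, -30.7]
ee_rot: [0.986, 0.166, -0.0, -0.0]
force: [1.0, -0.1, 0.5]
width: 85.4
```

Emit:
apply_moves --pt "0 0 0" --pt "0 0 0" --pt "0 0 0" --pt "0 0 0" --pt "0 0 0" --spin '[0,0,0,0,0]' --claw 0.0 --squeeze 40

```text
clock: 12.75
ee_pos: [465.2, -297.2, -29.9]
ee_rot: [0.986, 0.166, 0.0, 0.0]
force: [0.1, -0.5, 5.3]
width: 57.4
```

Emit:
apply_moves --pt "0 0 -0.005" --pt "0 0 -0.015" --pt "0 0 -0.03" --pt "0 0 -0.05" --pt "0 0 -0.05" --spin '[0,0,0,0,0]'

```text
clock: 13.25
ee_pos: [466.9, -298.1, 23.3]
ee_rot: [0.986, 0.166, 0.002, 0.001]
force: [0.3, -0.1, -0.9]
width: 57.0
```

```bash
python3 - <<'E'
from h import *
i=snap('wrist');s=arm.observe();print(s['ee_pos'],s['force'],s['width'])
cv2.imwrite('pics/x1.png',cv2.resize(i['color'][:,130:430],None,fx=1.3,fy=1.3))
E
```

```text
[ 466.15814691 -297.62979244   21.74564357] [-2.29245092e-01  8.92619443e-04 -1.65159918e+00] 57.2381292578283
```

```bash
python3 - <<'E'
from h import *
a=snap('scene')
for p in[(343,140),(335,100),(300,88),(285,150)]:
    print(p,[onz(a,*p,z)[:2].round(0).tolist() for z in(300,350,400,450,500,550)])
E
```

```text
(343, 140) [[739.0, 58.0], [726.0, 36.0], [713.0, 15.0], [701.0, -7.0], [688.0, -29.0], [675.0, -51.0]]
(335, 100) [[749.0, 172.0], [736.0, 146.0], [722.0, 119.0], [709.0, 93.0], [696.0, 66.0], [682.0, 40.0]]
(300, 88) [[669.0, 226.0], [659.0, 198.0], [649.0, 169.0], [639.0, 140.0], [629.0, 111.0], [619.0, 82.0]]
(285, 150) [[591.0, 64.0], [584.0, 42.0], [577.0, 20.0], [571.0, -2.0], [564.0, -24.0], [557.0, -46.0]]
```

```bash
python3 - <<'E'
import cv2,numpy as np
a=cv2.imread('pics/a.png')[60:220,180:380]; b=cv2.imread('pics/b.png')[50:210,240:400]
cv2.imwrite('pics/f.png',np.hstack([cv2.resize(a,(500,400)),cv2.resize(b,(300,300))[:300].copy() if 0 else cv2.copyMakeBorder(cv2.resize(b,(300,300)),0,100,0,0,0)]))
E
```

```text
(no output)
```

View pics/f.png

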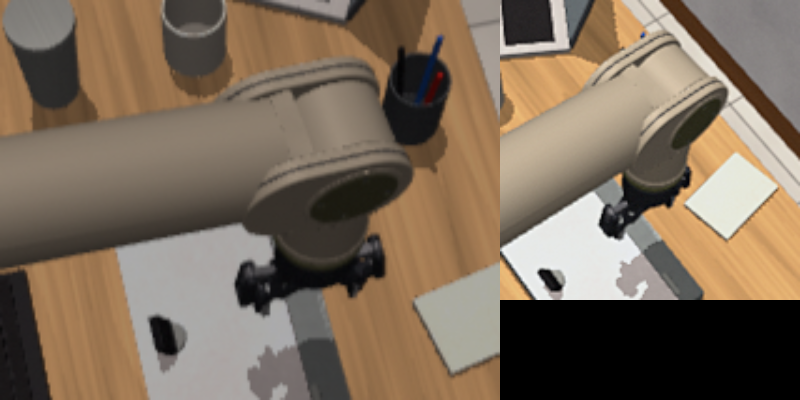

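Mask of the geometry: at the locker the wrist shell (radius about 65, z about 300) would come close to the open lid. So I'll re-grip the mouse 17 mm toward its rear, which lets the arm stand farther forward when placing it.

Emit:
apply_moves --pt "0 0 0.025" --pt "0 0 0.04" --pt "0 0 0.047" --pt "0 0 0.05" --pt "0 0 0.05" --spin '[0,0,0,0,0]'

```text
clock: 13.85
ee_pos: [464.5, -296.8, -29.9]
ee_rot: [0.986, 0.166, -0.0, -0.0]
force: [-3.0, 1.5, 5.4]
width: 57.4
```

Emit:
apply_moves --pt "0 0 0" --pt "0 0 0" --pt "0 0 0" --pt "-0.01 0 0" --pt "-0.017 0 0" --spin '[0,0,0,0,0]' --claw 0.9

```text
clock: 14.35
ee_pos: [447.8, -303.0, -30.4]
ee_rot: [0.986, 0.166, -0.0, -0.0]
force: [-0.2, 0.0, -0.4]
width: 76.9
```

Emit:
apply_moves --pt "0 0 0" --pt "0 0 0" --pt "0 0 0" --pt "0 0 0" --pt "0 0 0" --spin '[0,0,0,0,0]' --claw 0.0 --squeeze 45

```text
clock: 14.85
ee_pos: [448.9, -302.8, -30.0]
ee_rot: [0.986, 0.166, 0.0, 0.0]
force: [-3.3, -1.4, 5.3]
width: 57.2
```

Emit:
apply_moves --pt "0 0 -0.01" --pt "0 0 -0.04" --pt "0 0 -0.085" --pt "0 0 -0.13" --pt "0 0 -0.17" --spin '[0.1,0.2,0.335,0.335,0.335]'

```text
clock: 15.35
ee_pos: [449.2, -302.2, 141.7]
ee_rot: [1.0, -0.0, 0.0, 0.0]
force: [0.6, -1.0, -1.9]
width: 56.8
```

```bash
python3 - <<'E'
from h import *
i=snap('wrist','x2.png');s=arm.observe();print(s['ee_pos'],s['force'],s['width'],R.from_quat(s['ee_rot']).as_matrix()[:,0])
g=cv2.cvtColor(i['color'],cv2.COLOR_BGR2GRAY)
print(g[100:300:8,276])
E
```

```text
[ 451.93378585 -303.95512188  148.32921216] [ 3.22945056 -2.74746251  4.67009214] 56.952516171522404 [ 0.99996251 -0.00103215  0.00859679]
[ 60 106 173 202 210  48  56  58  57  58  62  67  73  79  88  94  98  96
  81  65  57  58 127 126 124]
```

Emit:
apply_moves --pt "0.005 -0.02 -0.02" --pt "0.01 -0.06 -0.02" --pt "0.02 -0.105 -0.02" --pt "0.03 -0.15 -0.02" --pt "0.04 -0.195 -0.02" --spin '[0,0,0,0,0]'

```text
clock: 15.9
ee_pos: [489.2, -105.4, 159.4]
ee_rot: [1.0, -0.0, 0.0, -0.0]
force: [0.4, -0.1, -1.3]
width: 57.0
```

Emit:
apply_moves --pt "0.01 -0.03 0" --pt "0.018 -0.05 0" --pt "0.018 -0.057 0" --pt "0.018 -0.057 0" --pt "0.018 -0.057 0" --spin '[0,0,0,0,0]'

```text
clock: 16.4
ee_pos: [506.8, -52.0, 159.5]
ee_rot: [1.0, -0.001, -0.0, 0.0]
force: [-0.6, 0.3, -1.1]
width: 56.9
```

```bash
python3 - <<'E'
from h import *
i=snap('wrist','x3.png');a=snap('scene','e1.png');s=arm.observe();print(s['ee_pos'],s['force'],s['width'],R.from_quat(s['ee_rot']).as_matrix()[:,0])
# lid free edge in scene: bright line? print predicted lid edge end (y=-135.5) for several angles
for deg in(98,101,104,107,109):
    al=np.radians(deg-30); print(deg,[np.round(proj(a,(615.5-r*np.cos(al)+2.5*np.sin(al),-135.5,177+r*np.sin(al))),0) for r in(191,100)])
for v in range(150,260,10): print(v,a['color'][v,240:330:5].mean(1).astype(int))
E
```

```text
[506.88481352 -52.18755144 159.69172992] [-0.65027911 -0.66041204  0.31573855] 56.99222838465923 [ 9.99994313e-01 -3.37234105e-03 -4.11135204e-05]
98 [array([287., 222.]), array([299., 229.])]
101 [array([291., 221.]), array([301., 228.])]
104 [array([295., 219.]), array([303., 228.])]
107 [array([299., 218.]), array([305., 227.])]
109 [array([302., 217.]), array([307., 227.])]
150 [119 119 125 134 135 125 116 102  72  95 102 102 118 114 118 127 114 115]
160 [113 121 123 129 138 131 120 110  89   6   4 104 102 114 113 118 119 114]
170 [111  84  78 102 110 117 124 118 105  71  96 102 102 119 121 115 121 112]
180 [ 49  50  58  49  24  22  25  22  24  49  73  99 102 102 120 118 113 119]
190 [ 50  50  32  23  34  27  44  45  76  95  94  98 102 100 116 120 119 113]
200 [ 93  76  63  51  50  49  58  22  50  73  95  95  99 105 103 114 114 110]
210 [ 88  60  73  18  10  11  19  83  56 109  94  94  96 103 103 104 116 116]
220 [122  61  57  53  25  51  29  39  52  63  82  94  93  96 105 103 127 109]
230 [118 107 108 105 106  86 105 107  60  59  60  61  66  96 105 105 107 107]
240 [126 108 106 106 107  60  60  79  60  60  60  56  39  36  36  35  40 110]
250 [127 117 107 107  61  59  50  36  35  36  35  35  35  35  45  74 120 112]
```

The lid stands at about 98° (its corner at scene (288,222)). I'll push it nearer its stop with the mouse nose, high up where little force is needed, before going down.

Emit:
apply_moves --pt "-0.03 0 0" --pt "-0.05 0 -0.02" --pt "-0.05 0 -0.06" --pt "-0.05 0 -0.1" --pt "-0.05 0 -0.13" --spin '[0,0,0,0,0]'

```text
clock: 17.0
ee_pos: [457.2, -51.7, 292.5]
ee_rot: [1.0, -0.002, 0.001, -0.0]
force: [1.6, -0.6, -0.8]
width: 57.5
```

Emit:
apply_moves --pt "0.015 0 0" --pt "0.025 0 0" --pt "0.033 0 0" --pt "0.04 0 0" --pt "0.046 0 0" --spin '[0,0,0,0,0]'

```text
clock: 17.5
ee_pos: [503.2, -50.9, 289.0]
ee_rot: [1.0, -0.001, -0.001, 0.0]
force: [-4.3, 0.1, -1.0]
width: 57.3
```

Emit:
apply_moves --pt "0.004 0 0" --pt "0.006 0 0" --pt "0.008 0 0" --pt "0.008 0 0" --spin '[0,0,0,0]'

```text
clock: 17.9
ee_pos: [507.1, -50.9, 288.5]
ee_rot: [1.0, -0.001, -0.005, -0.0]
force: [-26.1, -0.1, 4.1]
width: 57.2
```

Emit:
apply_moves --pt "-0.02 0 0" --pt "-0.055 0 0.02" --pt "-0.055 0 0.06" --pt "-0.055 0 0.1" --pt "-0.055 0 0.13" --spin '[0,0,0,0,0]'

```text
clock: 18.4
ee_pos: [455.8, -50.5, 157.9]
ee_rot: [1.0, -0.001, 0.0, -0.0]
force: [-0.3, 0.1, -1.8]
width: 57.2
```

Emit:
apply_moves --pt "0.02 0 0" --pt "0.04 0 0" --pt "0.047 0 0" --pt "0.047 0 0" --pt "0.047 0 0" --spin '[0,0,0,0,0]'

```text
clock: 18.9
ee_pos: [502.8, -50.7, 159.7]
ee_rot: [1.0, -0.001, -0.0, -0.0]
force: [-0.9, 0.3, -1.9]
width: 57.4
```

```bash
python3 - <<'E'
from h import *
i=snap('wrist','x4.png');a=snap('scene','e2.png');s=arm.observe();print(s['ee_pos'],s['force'],s['width'],R.from_quat(s['ee_rot']).as_matrix()[:,0])
o=cv2.imread('pics/x3.png');g=cv2.cvtColor(i['color'],cv2.COLOR_BGR2GRAY);h=cv2.cvtColor(o,cv2.COLOR_BGR2GRAY)
print(h[60:300:8,276]);print(g[60:300:8,276]);
for v in(150,200,240): print(h[v,215:340:5]);print(g[v,215:340:5])
E
```

```text
[502.70832899 -50.73669063 159.91897578] [ 0.61280648 -0.24729364 -0.60643299] 57.26174714905342 [ 9.99999138e-01 -1.29528409e-03  2.13320283e-04]
[160 164 164 165 166 162 163 164 164 165 163 162 161 162 163 162 162 162
 161 162 163 163 163 164 164 164 164 163 161 103]
[132 133 131 132 133 130 110 172 202 212  43  59  57  58  62  64  65  73
  80  88  93  98  97  89  66  56  56 107 127 126]
[162 162 162 163 163 163 163 163 162 163 163 162 162 163 162 162 162 162
 162 162 162 162 163 163 163]
[209 218 217 217 217 216 216 214 213 212 212  53  57  36  54 174 207 206
 204 203 203 203 202 202 200]
[162 162 162 162 162 163 163 162 162 162 160 161 161 161 161 161 161 161
 161 161 161 162 163 162 162]
[189 200 211 217 216 215 213 214 213 211 210 209 113 175 204 203 202 201
 200 199 197 196 193 183 171]
[163 164 163 163 163 162 163 162 162 163 163 163 163 163 163 162 163 163
 162 163 162 162 162 163 162]
[176 185 195 205 205 204 202 202 201 200 199 199 136 135 133 132 131 131
 130 129 130 129 127 123 118]
```

The mouse hasn't slipped in the grip: the nose position in the wrist view is unchanged. The lid is now at its stop. Lower into the locker.

Emit:
apply_moves --pt "0.004 0 0.02" --pt "0.004 0 0.045" --pt "0.004 0 0.07" --pt "0.004 0 0.09" --pt "0.004 0 0.09" --spin '[0,0,0,0,0]'

```text
clock: 19.5
ee_pos: [505.0, -50.6, 67.6]
ee_rot: [1.0, -0.001, -0.002, -0.0]
force: [0.4, 0.1, -0.8]
width: 57.3
```

```bash
python3 - <<'E'
from h import *
i=snap('wrist');a=snap('scene');b=snap('side');s=arm.observe();print(s['ee_pos'],s['force'],s['width'])
A=np.hstack([cv2.resize(a['color'][120:280,210:350],(420,480)),cv2.resize(i['color'][60:400,130:430],(380,480))])
cv2.imwrite('pics/y.png',A)
E
```

```text
[507.81049955 -50.72353012  71.0893736 ] [ 0.11018451 -0.57376943 -1.25460262] 56.883381844339006
```

View pics/y.png

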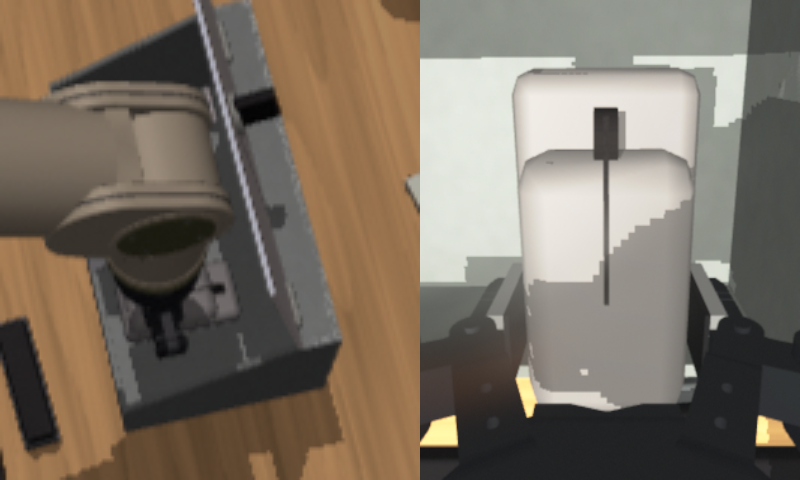

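The mouse is level in the grip and inside the mouth. The shell clears the lid, and the floor beneath is empty. This was my last picture, so I'll use forces and numbers from here.

Emit:
apply_moves --pt "0 0 0.025" --pt "0 0 0.045" --pt "0 0 0.065" --pt "0 0 0.078" --pt "0 0 0.08" --spin '[0,0,0,0,0]'

```text
clock: 20.15
ee_pos: [506.9, -50.7, -10.6]
ee_rot: [1.0, -0.001, -0.0, -0.0]
force: [-0.9, 0.5, -1.1]
width: 57.0
```

Emit:
apply_moves --pt "0 0 0.003" --pt "0 0 0.005" --pt "0 0 0.007" --pt "0 0 0.009" --pt "0 0 0.009" --spin '[0,0,0,0,0]'

```text
clock: 20.65
ee_pos: [507.2, -50.6, -19.2]
ee_rot: [1.0, -0.001, 0.0, -0.0]
force: [-0.1, 0.1, -0.3]
width: 57.5
```

Emit:
apply_moves --pt "0 0 0.001" --pt "0 0 0.002" --pt "0 0 0.003" --pt "0 0 0.003" --spin '[0,0,0,0]'

```text
clock: 21.05
ee_pos: [507.5, -50.7, -21.1]
ee_rot: [1.0, -0.001, 0.0, -0.0]
force: [-6.4, -0.1, 14.1]
width: 57.0
```

Emit:
apply_moves --pt "0 0 -0.001" --pt "0 0 -0.001" --pt "0 0 -0.001" --pt "0 0 -0.001" --pt "0 0 -0.001" --spin '[0,0,0,0,0]' --claw 0.82

```text
clock: 21.55
ee_pos: [507.2, -50.7, -21.3]
ee_rot: [1.0, -0.001, -0.0, -0.0]
force: [1.1, -0.5, 0.2]
width: 70.2
```

Emit:
apply_moves --pt "0 0 -0.01" --pt "0 0 -0.03" --pt "0 0 -0.07" --pt "0 0 -0.11" --pt "0 0 -0.15" --spin '[0,0,0,0,0]'

```text
clock: 22.05
ee_pos: [506.9, -50.7, 131.1]
ee_rot: [1.0, -0.001, 0.0, 0.0]
force: [1.3, 0.0, -0.4]
width: 70.3
```

```bash
python3 - <<'E'
from h import *
i=snap('wrist','z1.png');a=snap('scene','z2.png');s=arm.observe();print(s['ee_pos'],s['force'],s['width'])
g=cv2.cvtColor(i['color'],cv2.COLOR_BGR2GRAY)
m=(g[80:330,150:420]>180).astype(np.uint8);
for v in range(90,300,12): print(v,g[v,200:360:6])
print([np.round(proj(i,(x,y,z)),0).tolist() for x,y,z in[(578,-21,32),(578,-80,32),(470,-51,40),(524,-51,48)]])
E
```

```text
[510.53434258 -50.84725515 135.10297326] [-0.11592369 -0.3564262   0.01654736] 70.08866112002153
90 [130 130 130 130 131 131 131 130 133 132 132 134 135 136 135 134 135 135
 134 136 135 137 135 135 134 133 135]
102 [130 130 128 129 130 131 130 132 132 131 132 133 133 132 134 133 134 134
 136 135 136 137 137 135 133 135 135]
114 [214 216 213 215 213 214 214 214 138 160 159 159 160 160 160 161 161 160
 118 202 212 211 210 210 209 210 209]
126 [215 215 213 213 213 214 215 212 197 222 221 219 182  48 215 214 211 210
 155 209 209 210 213 212 208 206 208]
138 [216 215 216 215 215 210 212 211 195 199 120 120 105  48 121 121 124 204
 145 208 207 206 207 209 209 210 204]
150 [212 213 214 215 212 210 212 213 176 212 221 219 216 116 213 211 208 179
 107 133 207 208 204 207 208 196 133]
162 [216 215 214 213 212 212 213 213 170 208 219 218 216 152 211 208 207 176
  97 174 206 207 208 176 133 131 131]
174 [214 212 213 213 213 213 215 211 159 203 217 215 213 165 206 205 203 172
  97 132 132 132 134 134 133 133 131]
186 [212 212 211 213 213 211 210 211 151 198 214 132 133 121 133 134 134 122
 103 13
[... 430 characters left out ...]
79 176 178 177 179 178
 179 178 179 182 179 177 179 177  91]
246 [100 101 103 104 105 106 108 108 108 107 105 103 100  97  92  90  86  85
  83  82  81  81  81  81  82  82  80]
258 [ 83 106 108 110 110 111 110 106 104 101  98  95  91  89  88  87  86  85
  83  83  83  83  82  82  82  60  30]
270 [ 88 134 147 148 147 146 147 146 145 145 153 152 152 152 152 153 153 152
 166 166 165 165 163 164 165  33  32]
282 [ 91 188 219 219 220 221 222 222 222 222 223 223 224 224 224 225 225 226
 227 227 228 228 230 230 231  32  29]
294 [ 92 224 225 225 218 219 212 150 144 133 109  87  82  80  75  73  70  68
  66  65  68  71  78  90  99 122  26]
[[241.0, 114.0], [310.0, 114.0], [276.0, 236.0], [276.0, 180.0]]
```

The mouse stands at u 248–308, v 112–226, as predicted for lying flat on the floor. Now rise, go round behind the lid with shut fingers and push it closed.

Emit:
apply_moves --pt "0 0 -0.05" --pt "0 0 -0.1" --pt "0 0 -0.15" --pt "0 0 -0.2" --pt "0 0 -0.245" --spin '[0,0,0,0,0]' --claw 0.0

```text
clock: 22.65
ee_pos: [506.7, -50.7, 376.6]
ee_rot: [1.0, -0.001, 0.001, -0.0]
force: [1.5, 0.2, 0.1]
width: 0.3
```

Emit:
apply_moves --pt "0.03 0 0" --pt "0.07 -0.005 0" --pt "0.11 -0.01 0" --pt "0.138 -0.01 0" --pt "0.138 -0.01 0" --spin '[0,0,0,0,0]'

```text
clock: 23.15
ee_pos: [647.1, -40.2, 370.5]
ee_rot: [1.0, -0.0, -0.002, 0.0]
force: [-0.2, -0.4, -1.2]
width: 0.1
```

Emit:
apply_moves --pt "0 0 0.025" --pt "0 0 0.055" --pt "0 0 0.075" --pt "0 0 0.08" --pt "0 0 0.08" --spin '[0,0,0,0,0]'

```text
clock: 23.65
ee_pos: [644.7, -40.9, 293.9]
ee_rot: [1.0, -0.001, -0.0, -0.0]
force: [-0.7, -0.7, 1.0]
width: -0.1
```

Emit:
apply_moves --pt "-0.03 0 0" --pt "-0.052 0 0.002" --pt "-0.072 0 0.007" --pt "-0.09 0 0.016" --pt "-0.106 0 0.027" --spin '[0,0,0,0,0]'

```text
clock: 24.15
ee_pos: [539.7, -40.9, 269.6]
ee_rot: [1.0, -0.001, 0.003, -0.0]
force: [0.6, -0.4, 4.0]
width: 0.0
```

Emit:
apply_moves --pt "-0.015 0 0.0115" --pt "-0.029 0 0.027" --pt "-0.04 0 0.042" --pt "-0.0505 0 0.06" --pt "-0.057 0 0.0775" --spin '[0,0,0,0,0]'

```text
clock: 24.65
ee_pos: [482.8, -40.9, 191.1]
ee_rot: [1.0, -0.001, 0.002, -0.0]
force: [0.6, 0.2, 1.8]
width: 0.2
```

Emit:
apply_moves --pt "-0.01 0 0.02" --pt "-0.015 0 0.0385" --pt "-0.019 0 0.0595" --pt "-0.02 0 0.0775" --pt "-0.018 0 0.09" --spin '[0,0,0,0,0]'

```text
clock: 25.15
ee_pos: [465.2, -40.7, 100.1]
ee_rot: [1.0, -0.001, 0.001, -0.0]
force: [0.5, -0.1, 1.4]
width: -0.5
```

Emit:
apply_moves --pt "0.002 0 0.0125" --pt "0.005 0 0.0195" --pt "0.008 0 0.024" --pt "0.008 0 0.025" --pt "0.008 0 0.025" --spin '[0,0,0,0,0]'

```text
clock: 25.65
ee_pos: [472.6, -40.6, 74.6]
ee_rot: [1.0, -0.001, 0.0, -0.0]
force: [-1.2, 0.8, 2.5]
width: 0.3
```

Emit:
apply_moves --pt "0 0 0.001" --pt "0 0 0.002" --pt "0 0 0.003" --pt "0 0 0.003" --spin '[0,0,0,0]'

```text
clock: 26.05
ee_pos: [472.9, -40.6, 73.9]
ee_rot: [1.0, -0.001, 0.001, -0.0]
force: [-13.6, 0.9, 30.1]
width: -0.2
```

```bash
python3 - <<'E'
from h import *
s=arm.observe();print(s['ee_pos'],s['force'])
E
```

```text
[472.93540823 -40.61038927  73.91265626] [-13.57579216   0.92115816  30.11910929]
```

The lid is pressed fully down at 30 N. Move over the knob and measure the wing angle.

Emit:
apply_moves --pt "0 0 -0.03" --pt "0 0 -0.07" --pt "0.003 -0.03 -0.07" --pt "0.003 -0.065 -0.07" --pt "0.003 -0.0755 -0.07" --spin '[0,0,0,0,0]'

```text
clock: 26.55
ee_pos: [475.5, 38.5, 141.8]
ee_rot: [1.0, 0.001, 0.001, -0.001]
force: [-0.9, -0.5, 0.4]
width: 0.0
```

Emit:
apply_moves --pt "0 0 0" --pt "0 0 0" --pt "0 0 0" --pt "0 0 0" --pt "0 0 0" --spin '[0,0,0,0,0]' --claw 0.42

```text
clock: 27.05
ee_pos: [475.3, 34.1, 141.2]
ee_rot: [1.0, -0.001, 0.0, 0.0]
force: [-0.6, -0.2, 0.2]
width: 36.1
```

```bash
python3 - <<'E'
from h import *
i=snap('wrist','k1.png');s=arm.observe();print(s['ee_pos'],s['force'],s['width'])
g=cv2.cvtColor(i['color'],cv2.COLOR_BGR2GRAY); x0,y0,x1,y1=225,130,330,300
m=(g[y0:y1,x0:x1]<60).astype(np.uint8)
for c in cv2.findContours(m,0,1)[0]:
    if cv2.contourArea(c)>200: print(cv2.boundingRect(c+np.array([x0,y0])),cv2.minAreaRect(c+np.array([x0,y0])))
for d in(33.,34.5,36): 
  for t in (38,): 
    O=np.array([545.5,d,0]);sv=np.array([.866,0,.5]);n=np.array([-.5,0,.866]);F=np.array([-56.3,0,109.8])
    print(d,[np.round(proj(i,O+F+t*n+a*sv+[0,b,0]),0).tolist() for a in(21,-21) for b in(6,-6)])
for v in range(130,300,8): print(v,g[v,240:320:4])
E
```

```text
[475.35979136  34.31855028 141.27560634] [0.95838711 0.23207844 0.61010287] 35.612117942354175
(309, 244, 21, 56) ((318.45294189453125, 272.2882080078125), (56.7273063659668, 17.02903938293457), 77.47119140625)
(268, 243, 18, 22) ((276.5, 253.5), (21.0, 17.0), 90.0)
33.0 [[267.0, 221.0], [288.0, 221.0], [268.0, 263.0], [287.0, 263.0]]
34.5 [[264.0, 221.0], [285.0, 221.0], [266.0, 263.0], [284.0, 263.0]]
36 [[261.0, 221.0], [283.0, 221.0], [264.0, 263.0], [282.0, 263.0]]
130 [220 221 221 221 221 221 221 221 220 221 220 219 219 219 220 220 220 220
 220 219]
138 [221 222 222 221 221 222 222 221 222 222 221 221 221 222 221 221 221 220
 220 220]
146 [222 222 221 220 220 220 222 223 223 223 222 220 220 221 221 221 221 219
 219 221]
154 [221 221 222 222 221 221 223 222 222 222 222 221 222 222 222 220 220 220
 220 221]
162 [221 221 222 221 221 221 222 222 221 221 221 221 222 222 222 221 220 221
 222 222]
170 [222 221 221 221 222 222 221 223 224 224 221 221 221 222 221 220 220 220
 220 220]
178 [222 221 221 221 221 221 221 221 222 222 221 221 222 222 221 220 221 221
 220 220]
186 [221 223 223
[... 588 characters left out ...]
220]
242 [215 213 211 212 214 214 215  80  78  73  68  64 217 218 218 219 220 220
 219 220]
250 [ 93 166 166 165 160 154 154  69  65  59  54  50 154 154 154 155 156 156
 140  26]
258 [ 85 164 163 163 162 164 163  57  54  51  49  43 165 165 165 165 166 167
 137  31]
266 [ 71 169 168 168 167 168 168 168 145 144 145 167 167 166 165 164 164 143
  41  35]
274 [ 61 174 174 174 175 174 174 174 174 173 173 174 173 174 173 174 173 139
  66  38]
282 [ 58 167 168 168 168 168 168 168 169 169 168 169 170 169 170 171 171 155
  72  35]
290 [123 160 161 161 158 157 158 157 157 158 157 157 158 157 158 157 157 158
  82  32]
298 [168 169 171 172 172 173 173 174 175 176 176 177 176 176 176 177 177 178
 139  35]
```

The wing is straight at u 267–286, still pointing up the slope, and the lid is at its shut height. Straddle it and turn back.

Emit:
apply_moves --pt "0 0 0.015" --pt "0 0 0.03" --pt "0 0 0.038" --pt "0 0 0.043" --pt "0 0 0.043" --spin '[0,0,0,0,0]'

```text
clock: 27.6
ee_pos: [475.1, 34.8, 98.0]
ee_rot: [1.0, -0.001, -0.0, 0.0]
force: [0.2, 0.6, 0.8]
width: 35.8
```

Emit:
apply_moves --pt "0 0 0" --pt "0 0 0" --pt "0 0 0" --pt "0 0 0" --pt "0 0 0" --spin '[-0.14,-0.28,-0.42,-0.56,-0.7]'

```text
clock: 28.1
ee_pos: [475.8, 34.9, 99.0]
ee_rot: [0.939, 0.345, 0.001, 0.0]
force: [0.3, 0.1, 0.1]
width: 35.9
```

Emit:
apply_moves --pt "0 0 0" --pt "0 0 0" --pt "0 0 0" --pt "0 0 0" --pt "0 0 0" --spin '[-0.14,-0.28,-0.42,-0.56,-0.7]'

```text
clock: 28.6
ee_pos: [475.4, 35.9, 98.9]
ee_rot: [0.763, 0.646, 0.001, -0.0]
force: [-1.4, 5.0, 0.6]
width: 36.0
```

Emit:
apply_moves --pt "0 0 0" --pt "0 0 0" --pt "0 0 0" --pt "0 0 0" --spin '[-0.12,-0.24,-0.35,-0.35]'

```text
clock: 29.0
ee_pos: [475.0, 35.8, 99.0]
ee_rot: [0.64, 0.769, 0.0, -0.001]
force: [-4.2, 2.8, 3.5]
width: 35.9
```

```bash
python3 - <<'E'
from h import *
i=snap('wrist','k2.png');s=arm.observe();print(s['ee_pos'],s['force'],s['ft_torque'],s['width'],s['joint_pos'].round(2))
g=cv2.cvtColor(i['color'],cv2.COLOR_BGR2GRAY)
M=R.from_quat(s['ee_rot']).as_matrix();print(M[:,0])
for v in range(200,310,8): print(v,g[v,236:320:4])
O=np.array([545.5,34,0]);n=np.array([-.5,0,.866]);F=np.array([-56.3,0,109.8]);sv=np.array([.866,0,.5])
for th in(0,.2,.4,.6):
  w=np.cos(th)*np.array([0,1,0])+np.sin(th)*sv; c=np.cross(w,n)
  print(th,[np.round(proj(i,O+F+38*n+a*w+b*c),0).tolist() for a in(21,-21) for b in(6,-6)])
E
```

```text
[475.0110072   35.76791014  99.01693507] [-5.03469121  3.76504318  3.36190029] [ 0.61284821  0.9061996  -0.08290826] 36.01635861473604 [-0.07  0.1  -0.11  1.96  0.01  1.08 -0.  ]
[-0.17861256  0.98391896  0.00102091]
200 [204 226 226 225 226 227 226 227 227 226 227 226 227 228 227 226 226 226
 225 225 225]
208 [225 226 226 225 226 225 226 226 226 226 226 226 226 226 226 225 225 224
 224 225 225]
216 [225 225 224 223 224 224 225 225 225 225 225 225 224 225 224 224 224 224
 224 225 225]
224 [224 223 222 223 223 223 223 223 223 223 202 164 157 147 121  87  86  83
  80 168 225]
232 [221 221 221 221 221 221 221 221 215 147 115  88  86  83  80  75  72  68
  64  59  55]
240 [194 160 160 193 219 218 219 212 121  83  81  78  74  68  63  59  54  49
  45  40 157]
248 [ 89  87 158 217 217 217 157 140  72  69  65  61  57  53  49  43  38  36
  81 104  34]
256 [ 82  79 156 190 219 156  77  62  58  56  52  49  46  41  38  36  34 155
 133  93  30]
264 [ 69  67 152 153 153  56  55  52  49  48  48  44  40  38  38 105 104 137
 103  80  36]
272 [ 59  56 153 116  53  49  51  51  50  46  46  43  43  42 104 103 103 102
 103  82  38]
280 [ 53  52  51  51  52  52  51  51  51  49  48  46 126 148 111 103 102 116
 132 123  38]
288 [ 54  53  55  55  56  54  55  53  52  55 150 150 150 150 150 151 154 153
 154 152  35]
296 [ 56 144  59  56  57  56  54 132 147 148 149 150 151 152 150 148 150 150
 150 152  53]
304 [ 55 144 145 145 145 146 146 148 149 150 150 151 152 152 151 152 152 152
 153 153 152]
0 [[286.0, 233.0], [264.0, 225.0], [270.0, 313.0], [250.0, 303.0]]
0.2 [[294.0, 240.0], [272.0, 226.0], [262.0, 311.0], [244.0, 296.0]]
0.4 [[300.0, 248.0], [280.0, 230.0], [255.0, 307.0], [239.0, 289.0]]
0.6 [[305.0, 256.0], [288.0, 235.0], [248.0, 301.0], [235.0, 282.0]]
```

Emit:
apply_moves --pt "0 0 0" --pt "0 0 0" --pt "0 0 0" --pt "0 0 0" --spin '[-0.13,-0.26,-0.39,-0.39]'

```text
clock: 29.45
ee_pos: [473.9, 35.5, 98.6]
ee_rot: [0.478, 0.878, -0.0, -0.001]
force: [-7.4, 2.9, 4.3]
width: 35.9
```

```bash
cat > kn.py <<'E'
from h import *
import sys
i=snap('wrist',sys.argv[1]);s=arm.observe();print(s['ee_pos'],s['force'],s['ft_torque'],s['width'])
M=R.from_quat(s['ee_rot']).as_matrix();print(M[:,0])
g=cv2.cvtColor(i['color'],cv2.COLOR_BGR2GRAY)
O=np.array([545.5,34,0]);n=np.array([-.5,0,.866]);F=np.array([-56.3,0,109.8]);sv=np.array([.866,0,.5])
P=np.array([onz(i,*map(float,q[::-1]),140)[:2] for q in np.argwhere(g>=0)[::1]]) if 0 else None
# darkness along top-face outline end: mean gray of wing-top samples per angle
for th in np.arange(-.1,1.0,.1):
  w=np.cos(th)*np.array([0,1,0])+np.sin(th)*sv; c=np.cross(w,n)
  v=[]
  for a in np.linspace(-19,19,20):
    for b in(-4,0,4):
      u=proj(i,O+F+38*n+a*w+b*c); v.append(g[int(round(u[1])),int(round(u[0]))])
  print(round(th,2),int(np.mean(v)),int(np.sum(np.array(v)>95)),end=' | ')
E
python3 kn.py k3.png
```

```text
[473.95826331  35.46592456  98.59580593] [-7.57129421  2.11262327  4.02371693] [ 0.40345778  1.69104718 -0.14529024] 36.12623896625815
[-0.53923218  0.84215519  0.00181528]
-0.1 60 2 | 0.0 55 0 | 0.1 53 0 | 0.2 53 0 | 0.3 54 2 | 0.4 56 5 | 0.5 60 9 | 0.6 64 12 | 0.7 68 14 | 0.8 73 18 | 0.9 77 20 |
```

Emit:
apply_moves --pt "0 0 0" --pt "0 0 0" --pt "0 0 0" --spin '[-0.1,-0.18,-0.18]'

```text
clock: 29.8
ee_pos: [472.0, 36.4, 98.5]
ee_rot: [0.399, 0.917, -0.001, -0.003]
force: [-18.0, 5.9, 12.2]
width: 35.9
```

```bash
python3 kn.py k4.png
```

```text
[472.02875446  36.38505442  98.47382593] [-19.08802077   5.5605041   11.35750305] [ 1.06867957  4.02270689 -0.79859077] 35.775464968617314
[-0.6806574   0.73258033  0.00561921]
-0.1 57 2 | 0.0 53 0 | 0.1 51 0 | 0.2 50 0 | 0.3 56 5 | 0.4 59 8 | 0.5 64 10 | 0.6 69 13 | 0.7 74 18 | 0.8 79 21 | 0.9 85 25 |
```

The moment rose to 0.8 Nm, so the knob is at its stop. Unwind within the backlash, lift off and verify.

Emit:
apply_moves --pt "0 0 0" --pt "0 0 0" --pt "0 0 0" --pt "0 0 0" --spin '[0.13,0.26,0.38,0.38]'

```text
clock: 30.25
ee_pos: [475.8, 34.9, 99.0]
ee_rot: [0.567, 0.824, 0.0, 0.0]
force: [-0.8, 0.2, 0.8]
width: 36.0
```

Emit:
apply_moves --pt "0 0 -0.02" --pt "0 0 -0.05" --pt "0 0 -0.09" --pt "0 0 -0.13" --pt "0 0 -0.13" --spin '[0,0,0,0.1,0.19]'

```text
clock: 30.75
ee_pos: [478.0, 35.3, 234.4]
ee_rot: [0.641, 0.767, 0.003, 0.003]
force: [0.5, 0.4, -0.5]
width: 36.0
```

```bash
sleep 0; python3 kn.py k5.png; python3 - <<'E'
from h import *
i=snap('wrist','k6.png');s=arm.observe();print(s['ee_pos'],s['force'])
g=cv2.cvtColor(i['color'],cv2.COLOR_BGR2GRAY); 
m=(g[140:235,250:310]<70).astype(np.uint8)
h=cv2.convexHull(max(cv2.findContours(m,0,1)[0],key=cv2.contourArea))[:,0]+[250,140]
print(cv2.approxPolyDP(h,1.5,True)[:,0].tolist())
O=np.array([545.5,34,0]);n=np.array([-.5,0,.866]);F=np.array([-56.3,0,109.8]);sv=np.array([.866,0,.5])
for th in(0,.1,.2):
  w=np.cos(th)*np.array([0,1,0])+np.sin(th)*sv; c=np.cross(w,n)
  print(th,[np.round(proj(i,O+F+t*n+a*w+b*c),0).tolist() for t in(38,6) for a in(21,-21) for b in(6,-6)])
hsv=cv2.cvtColor(i['color'],cv2.COLOR_BGR2HSV);w=(hsv[...,2]>190)&(hsv[...,1]<40)
L=np.array([onz(i,np.where(w[v,200:500])[0][0]+199.5,v,85.8) for v in range(20,180,10)]);print('lid edge x(y)',np.polyfit(L[:,1],L[:,0],1),L[0],L[-1])
E
```

```text
[476.96925492  35.10536922 231.5874938 ] [ 0.69541834 -0.23672989 -1.11493864] [ 0.0010906  -0.06027805 -0.01782503] 35.66303547800898
[-1.71792685e-01  9.85133080e-01 -2.95913293e-04]
-0.1 63 1 | 0.0 62 0 | 0.1 62 0 | 0.2 67 3 | 0.3 74 5 | 0.4 76 7 | 0.5 85 9 | 0.6 92 12 | 0.7 100 15 | 0.8 104 18 | 0.9 107 17 | [476.00033888  34.95530224 229.68020316] [ 0.23298341 -0.5025961  -0.29732363]
[[289, 173], [291, 176], [286, 198], [274, 203], [262, 203], [266, 176], [279, 172]]
0 [[279.0, 175.0], [267.0, 172.0], [271.0, 221.0], [260.0, 217.0], [295.0, 173.0], [284.0, 170.0], [287.0, 214.0], [277.0, 211.0]]
0.1 [[281.0, 177.0], [269.0, 172.0], [269.0, 221.0], [258.0, 216.0], [297.0, 174.0], [286.0, 170.0], [285.0, 214.0], [275.0, 210.0]]
0.2 [[283.0, 178.0], [272.0, 172.0], [267.0, 220.0], [256.0, 214.0], [299.0, 175.0], [288.0, 170.0], [283.0, 214.0], [274.0, 208.0]]
lid edge x(y) [-5.87291831e-03  4.46050968e+02] [444.96493458 186.12231281  85.8       ] [445.52446546  44.11982386  85.8       ]
```

```bash
python3 - <<'E'
from h import *
a=snap('scene');o=cv2.imread('pics/a.png');b=snap('side');p=cv2.imread('pics/b.png')
for n,im,ref,(u0,v0,u1,v1) in[('mug',a,o,(245,48,272,90)),('tumbler',a,o,(180,55,213,90)),('mug',b,p,(215,76,245,112)),('tumbler',b,p,(163,95,200,140)),('bottle',a,o,(340,280,385,322))]:
    print(n,np.abs(im['color'][v0:v1,u0:u1].astype(int)-ref[v0:v1,u0:u1]).mean().round(1))
print(arm.observe()['force'],arm.observe()['clock']); print(arm.sign_off())
E
```

```text
mug 2.5
tumbler 13.4
mug 31.9
tumbler 11.6
bottle 1.4
[ 0.40348816 -0.16813435 -1.1047092 ] 30.95
the job is handed in; nothing more can be done
None
```

The mouse is in the locker, the lid is shut and the knob is turned back to latched. I handed the job in at about 31 s of the 72 s allowed.

**What I did**
- **Knob:** I turned it a quarter turn clockwise and gripped the wing. The jaw width of 11 mm showed it was aligned up the slope.
- **Lid:** I swung it up until it reached its stop.
- **Mouse:** I took the mouse on the mat, which was farther left than its look-alike. I gripped it again nearer its rear so the wrist would clear the lid, then lowered it until it touched the empty -y half of the floor before letting go.
- **Closing:** I pushed the lid down, pressing with 30 N, and turned the knob back until it met its stop.

**What the last checks showed**
- **Mouse:** after release it appeared in the wrist view where a mouse lying flat on the locker floor should be.
- **Lid:** its front edge was within 0.1 mm of where it started.
- **Knob:** the wing outline matched 0 rad, to within about 0.1 rad.
- **Robot:** it stood clear of everything, with about 1 N on the tool.

**What disagreed or was not checked**
- **TCP:** the real fingertips sit about 31 mm behind the reported TCP. I found this from the pictures, confirmed it by touching the knob, and corrected for it.
- **Latch:** I did not tug the lid to test it.
- **Mug and tumbler:** the before/after image comparison was inconclusive. The scene camera's mug patch was nearly unchanged (2.5 grey levels), but the side camera's mug patch changed by 32 and the tumbler patches by 12–13. I put this down to the arm and its shadow, because the arm never went near either one. I handed in without looking at those patches, so this is not confirmed.

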